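# Set both supply selector rods to the middle click

## Task

The pole arm with the coil on one end is lying in the way of the supplies' selector rods: pick it up near its balance point so that it stays about level, and lay it gently, lengthwise, on the middle of the rubber-topped rest board. Then set the selector rods of both supplies to their middle click, pushing in the one that is out and pulling out the one that is in, without running either one on past the middle, and let go. Leave the meter, the tin and the rotor where they are.

Things in the scene. Friction and masses are not known exactly. Their poses are not given: they have to be found in the camera images.
- rod_a (a joint): Level selector rod of supply_a, m: 0 = fully in, 0.064 = fully out, 0.032 = the middle click. Starts fully out or within 2 mm of it. A spring ball clicks it: leaving an end takes about 12 N; once within 21 mm of the middle it slides there by itself and is held by about 5 N; further off it is drawn to the end. Damped, about 40 N per m/s.
- rod_b (a joint): Level selector rod of supply_b, m: 0 = fully in, 0.064 = fully out, 0.032 = the middle click. Starts fully in or within 2 mm of it. A spring ball clicks it: leaving an end takes about 12 N; once within 21 mm of the middle it slides there by itself and is held by about 5 N; further off it is drawn to the end. Damped, about 40 N per m/s.
- knob_a (a point): Centre of the black disc knob of rod_a, 44 mm in diameter, 14 mm thick, 45 mm above the bench. Axes as supply_a: -x is the way out. Behind it a steel rod 12 mm in diameter; the knob's back face stands 50 mm off the panel at joint value 0, room to hook it from above, a finger each side of the rod.
- knob_b (a point): Centre of the black disc knob of rod_b, 44 mm in diameter, 14 mm thick, 45 mm above the bench. Axes as supply_b: -x is the way out. Behind it a steel rod 12 mm in diameter; the knob's back face stands 50 mm off the panel at joint value 0, room to hook it from above, a finger each side of the rod.
- supply_a: Fixed black slotted supply box on an orange base, 100 x 110 x 85 mm; origin at the centre of its underside, z up. Its front panel, 50 mm from the origin, faces its -x; rod_a comes out of it. Its twin looks the same but for which rod is in and which out; they may stand left or right.
- supply_b: Fixed black slotted supply box on an orange base, 100 x 110 x 85 mm; origin at the centre of its underside, z up. Its front panel, 50 mm from the origin, faces its -x; rod_b comes out of it. Its twin looks the same but for which rod is in and which out; they may stand left or right.
- pole_mid (a point): Middle of the loose 180 mm long pole arm that lies across the front of supply_b, ahead of its knob: half-way along, 30 mm above its underside. x runs along it to the coil end, z up. The bare aluminium bar, 24 x 24 mm, centred on this line, runs x = -82 to +50 mm; a foot plate (44 mm wide, 42 mm high) ends it at x = -90 mm; the coil, with 60 x 60 mm end plates, is at x = +50 to +90 mm.
- pole_arm: The same pole arm; origin on its underside, 30 mm below pole_mid, same axes. Its mass (0.43 to 0.71 kg) and balance point vary in secret; the balance point lies on the bare bar at x = +15 to +35 mm.
- rest: The fixed rest board, plywood with a black rubber top, 220 mm (x) x 100 mm (y), top 20 mm above the bench; origin at the centre of its underside. It lies to the left or right of the supplies. The arm goes along its x, either end first.
- meter: Bystander: yellow handheld meter lying flat, 150 x 75 x 40 mm, origin at the centre of its underside. It lies on the side where the rest board is not.
- tin: Bystander: upright tin, 58 mm in diameter, 90 mm high, between the two supplies; origin at the centre of its underside.
- rotor: Bystander: aluminium rotor disc lying flat, 84 mm in diameter, 30 mm thick, with a stub shaft up to 46 mm; origin at the centre of its underside. It lies beside the right-hand supply (-y side).
Things that resemble listed ones, but are neither listed nor needed, are in the scene too. Leave any blue look-alike of the supply_b alone. Leave any green look-alike of the supply_a alone.

How it is judged:
By the outcome, as a careful person would: the job done as asked, in the order asked, and still so for the second after the job is handed in, with the robot touching nothing.
It also fails if it takes over 72 s, if anything falls off the work surface, if the arm or the gripper's body presses on something with over 40 N, if the wrist force passes 120 N, or if a joint passes its speed limit or range.

## Robot

A 6-joint arm with a two-finger parallel gripper is mounted at the origin on the work surface. World frame = base frame: x ahead of the robot, y to its left, z up, the work surface at z = 0. Lengths are in mm, angles in rad, forces in N, time in s.
With the tool pointing down it reaches from about 300 to 750 mm from the base axis. Payload 8.5 kg.
Tool frame: the origin (TCP) lies midway between the tips of the shut fingers; the grasp point (between the pads) lies 19 mm behind it; z points along the fingers, y is the line along which they close (so a half turn about z gives the same grasp; the last joint's range is limited). The gripper opens to 88 mm and grips with 3 to 60 N. Pads are 18 mm wide; open, the fingers measure 123 mm over their backs; the gripper's body (75 mm by 187 mm) begins 45 mm behind the grasp point.
Start: joints at [-1.398, 0.381, 1.297, -0, 1.464, -0.215], TCP at [207.977, -509.142, 238.748] pointing down, gripper open.
Joint ranges: [-3.11, 3.11], [-0.89, 2.33], [0.22, 2.48], [-1.42, 4.56], [0.17, 2.85], [-2.88, 2.88]. Speed limits (rad/s): [2.39, 2.39, 3.14, 3.14, 3.14, 3.14].

## Interface

Orientations are given as a unit quaternion [x, y, z, w].
In Python, from station import state, snapshot, camera_info, sign_off, regions_of, pinpoint gives the robot as it stands. The module is installed in compiled form; this text tells all that it offers.
- The arm moves only by the tool send_rows, never from a script. Its argument "commands" is one flat list of numbers, 7 for each row, row after row: the shift along the tool's x, y, z in m, then the turn, a rotation vector about the tool's x, y, z in degrees, then the closure, from 0 (fully open) to 1 (shut). In form: [x, y, z, wx, wy, wz, grip, x, y, z, wx, wy, wz, grip, ...]. A call has 1 to 5 rows; each row is the pose to reach, as a shift and turn from the pose commanded when the call began, along the tool's axes at that moment; what a row does not reach only later rows make up. A row lasts 1/10 s, in which the tool goes at most 50 mm and 8.59 degrees, less where a joint would pass 70% of its speed; a pose out of reach is approached as far as the arm can. A call with a gripper value outside its range is refused whole. The fingers move at their own pace and stop on an object; "force" is the grip in N (left out, the last holds). Time passes only in rows, so rows that repeat a pose let the fingers close. It gives the time, the measured TCP pose, the force, the opening and the grip force at its end, in the units of the state.
- state(): the state, without advancing time (a new reading comes with each control period).
- snapshot(name): name is "scene" or "top"; returns the picture (400x640x3 uint8, blue, green, red); there is no depth.
- camera_info(name): a dict with "fx", "fy", "cx", "cy" (pixels), "T" (4x4, takes a point from camera to world coordinates). Camera axes: x right, y up, looking along -z (the intrinsics and any distortion apply to the point x, -y, -z); pixel columns grow to the right and rows downward; lengths in mm; the calibration is good to about 2 mm. A picture is of the moment at which its call begins. camera_info takes no time and is no camera call.
- sign_off(): hands the job in; it is judged then, once.
Trained networks look in the newest picture that a camera, given by its name, has taken for a name from the list of things; names that differ only in an ending like _2 or _b are one class to them, and where a whole thing is asked for, a point or a joint stands for the part that bears it (a point fixed in the world has none). Each returns a list of dicts, best first, with "p" (0 to 1); they miss things now and then, are a little off and sometimes report something else, mostly with a low value. They report only what shows in the picture. A call takes as long as a camera call. They do not tell look-alikes from the thing itself.
- regions_of(camera, name): "pixels" (400x640 bool, what is visible of it) and "box" ([centre column, centre row, width, height] in pixels, round what is visible of it).
- pinpoint(camera, name): "at" ([row, column] in pixels: a listed point, or the origin of a listed thing).
The state is a dict: "time_s": time; "q": joint angles; "joint_vel": joint speeds; "effort": joint torques, N m; "position": TCP position; "ee_rot": TCP orientation; "ft_force": force on the tool from outside, world axes, zero at the start; "torque": the same for the moment, N m; "grip_width": finger opening in mm; "finger_force": force on a finger pad.
Only numpy, scipy, OpenCV 4.12 (cv2) and the standard library are available. Lean on these libraries where they do the work, as an engineer would, in place of code of your own. Each camera call takes 0.05 s, during which the arm holds its last target. There are 200 camera calls.

## Working session

There is one attempt and no reset: what is moved stays moved. The work goes in short steps, Python scripts to look and compute and a tool call to move; the robot and the scene stay as the last step left them, time stands still between calls to the robot, and variables do not carry over. Pictures are saved under pics/ and viewed, at most 11 in all, crops included, and the job is handed in when it is done.

Besides the shell and the picture viewer there is one more tool, called after ">>>" as name(argument=value, ...) on one line, values as JSON. send_rows: Moves the arm, as the interface text tells. Its arguments: {"type":"object","properties":{"commands":{"type":"array"},"force":{"type":"number"}},"required":["commands"]}

```bash
mkdir -p pics; cat > h.py <<'E'
import numpy as np, cv2
from station import *
def ray(cam,rc):
    i=camera_info(cam);T=np.array(i["T"]);r,c=rc
    d=np.array([(c-i["cx"])/i["fx"],-(r-i["cy"])/i["fy"],-1.0])
    return T[:3,3],T[:3,:3]@d
def at_z(cam,rc,z):
    o,d=ray(cam,rc);return o+d*(z-o[2])/d[2]
def tri(r1,r2):
    (o1,d1),(o2,d2)=r1,r2
    A=np.stack([d1,-d2],1);s=np.linalg.lstsq(A,o2-o1,rcond=None)[0]
    p,q=o1+s[0]*d1,o2+s[1]*d2
    return (p+q)/2,np.linalg.norm(p-q)
E
python3 - <<'E'
from h import *
np.set_printoptions(precision=1,suppress=True)
for c in("scene","top"):
    im=snapshot(c);cv2.imwrite(f"pics/{c}0.png",im)
    i=camera_info(c);print(c,{k:(v if k!="T" else np.array(v).tolist()) for k,v in i.items()})
    for n,z in(("knob_a",45),("supply_a",0),("pole_mid",30),("rest",0),("meter",0),("tin",0),("rotor",0)):
        for d in pinpoint(c,n): print(n,round(d["p"],2),np.array(d["at"]),at_z(c,d["at"],z))
E
```

```text
scene {'fx': 417.76735462777555, 'fy': 417.76735462777555, 'cx': 321.3219739184239, 'cy': 200.27568926892116, 'T': [[-0.8484473697261358, -0.2739884436684365, 0.45284367450694274, 1063.112576330056], [0.5292693438829668, -0.43383419236360954, 0.7291514624286974, 759.7767961377998], [-0.003320004592714357, 0.8583229149174351, 0.5130991632200755, 604.3790664195084], [0.0, 0.0, 0.0, 1.0]]}
knob_a 0.58 [288.1 367. ] [669.7 292.2  45. ]
knob_a 0.48 [176.2 349.5] [ 429.  -106.6   45. ]
knob_a 0.46 [222.2 379.5] [505.7 126.2  45. ]
supply_a 0.82 [204.6 295.5] [ 602.6 -117.5    0. ]
supply_a 0.7 [254.6 344.2] [614.7 137.2   0. ]
supply_a 0.69 [193.4 210.5] [ 781.3 -304.     0. ]
supply_a 0.58 [332.1 331.6] [764.6 313.3   0. ]
pole_mid 0.87 [231.7 400.1] [474.9 167.1  30. ]
pole_mid 0.69 [254.6 342.8] [639.5 166.4  30. ]
rest 0.95 [152.8 307.6] [ 399.6 -398.     0. ]
meter 0.92 [278.7 485.8] [405.1 366.7   0. ]
tin 0.64 [228.4 310.2] [627.1   3.7   0. ]
rotor 0.66 [181.  283.1] [ 567.7 -258.9    0. ]
top {'fx': 459.2684267681047, 'fy': 459.2684267681047, 'cx': 318.4829357397118, 'cy': 204.963
[... 264 characters left out ...]
.8812807444565], [0.0, 0.0, 0.0, 1.0]]}
knob_a 0.72 [266.8 352.2] [444.6 -98.6  45. ]
knob_a 0.66 [244.4 266.2] [506.  131.2  45. ]
knob_a 0.56 [179.7 436.8] [ 681.6 -337.3   45. ]
knob_a 0.54 [185.6 207. ] [669.4 296.4  45. ]
supply_a 0.84 [204.6 267.7] [623.6 133.6   0. ]
supply_a 0.84 [149.9 426.2] [ 781.8 -323.6    0. ]
supply_a 0.59 [210.3 353.9] [ 605.5 -110.1    0. ]
supply_a 0.56 [151.1 207.4] [782.7 310.3   0. ]
pole_mid 0.77 [263.4 254.6] [456.5 163.5  30. ]
rest 0.57 [281.9 456.4] [ 403.9 -387.     0. ]
meter 0.84 [285.2 183.9] [400.5 360.    0. ]
meter 0.21 [207.3 270.6] [615.8 125.3   0. ]
tin 0.89 [200.4 310.4] [634.9  12.7   0. ]
rotor 0.93 [223.6 411.1] [ 566.4 -270.     0. ]
```

View pics/scene0.png

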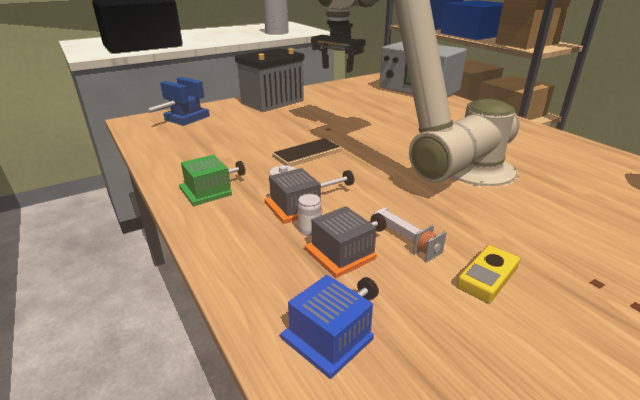

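View pics/top0.png

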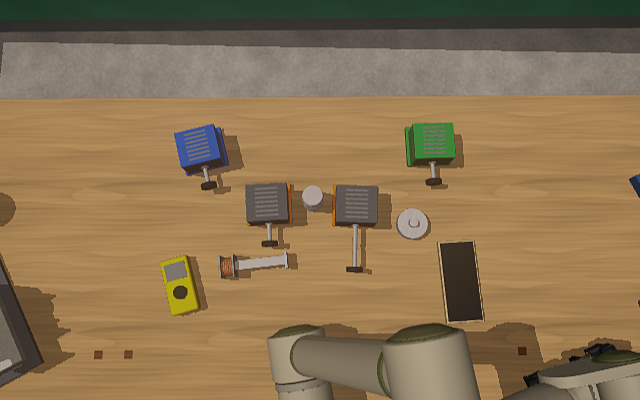

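Top view: the two black supplies on orange bases are at (267,204) and (355,205). The left one's rod is in (knob at 269,243), so it is supply_b. The right one's rod is out (knob at 355,268), so it is supply_a.

Possible confusions: the blue supply at (200,150), the green one at (432,145), and a low-confidence pole reading on supply_b at scene (343,255). The pole is at (257,263) with its coil at (228,266), on the +y side. The rest is at (460,281).

```bash
python3 - <<'E'
from h import *
np.set_printoptions(precision=1,suppress=True)
t=snapshot("top");s=snapshot("scene")
a=cv2.resize(t[170:290,200:400],None,fx=4,fy=4,interpolation=cv2.INTER_CUBIC)
cv2.imwrite("pics/c1.png",a)
b=cv2.resize(s[160:270,330:460],None,fx=5,fy=5,interpolation=cv2.INTER_CUBIC)
cv2.imwrite("pics/c2.png",b)
P={}
for c in("top","scene"):
    for n in("knob_a","pole_mid","rest","supply_a"):
        P[c,n]=[d["at"] for d in pinpoint(c,n)]
for n in("knob_a","pole_mid","rest","supply_a"):
    for x in P["top",n]:
        for y in P["scene",n]:
            p,e=tri(ray("top",x),ray("scene",y))
            if e<25 and -20<p[2]<90: print(n,x,y,p,e)
for n in("rest","pole_arm"):
    d=regions_of("top",n)[0];m=d["pixels"].astype(np.uint8)
    r=cv2.minAreaRect(cv2.findNonZero(m));print(n,d["p"],r)
    for q in cv2.boxPoints(r): print(q,at_z("top",q[::-1],20))
E
```

```text
knob_a [266.9, 355.8] [177.2, 348.7] [ 439.9 -104.6   46.6] 10.940071800408242
knob_a [183.7, 206.6] [286.0, 365.6] [673.7 294.6  54. ] 2.869055857957224
knob_a [240.4, 266.2] [224.9, 378.8] [515.4 132.7  44.7] 3.8232584873853237
knob_a [180.0, 436.1] [168.5, 237.1] [ 681.6 -336.4   40.4] 0.6243072708262624
pole_mid [263.1, 252.9] [229.8, 402.9] [460.  165.7  28.8] 7.166493114049945
rest [280.4, 454.3] [153.0, 306.2] [ 410.7 -381.4    7.6] 7.0269469901693125
supply_a [149.0, 424.8] [192.9, 207.0] [ 786.4 -321.1   -5.1] 0.4547763340613567
supply_a [211.4, 356.4] [202.6, 293.3] [ 604.4 -118.7    5.7] 7.466184628617072
supply_a [204.9, 268.9] [254.9, 342.6] [620.2 132.5  -1. ] 7.079203080373799
rest 0.62 ((459.0461730957031, 280.8692626953125), (83.84748077392578, 39.07094192504883), 82.87498474121094)
[434.5 241.7] [ 512.7 -327.8   20. ]
[473.2 236.8] [ 525.3 -435.2   20. ]
[483.6 320. ] [ 302.9 -447.1   20. ]
[444.9 324.9] [ 291.1 -343.2   20. ]
pole_arm 0.77 ((252.76239013671875, 263.1237487792969), (22.089824676513672, 69.5531005859375), 84.2894058227539)
[217.1 255.6] [479.1 267.6  20. ]
[286.3 248.7] [496.6  78.9  20. ]
[288.5 270.7] [436.9  72.6  20. ]
[219.3 277.6] [419.7 259.7  20. ]
```

View pics/c1.png

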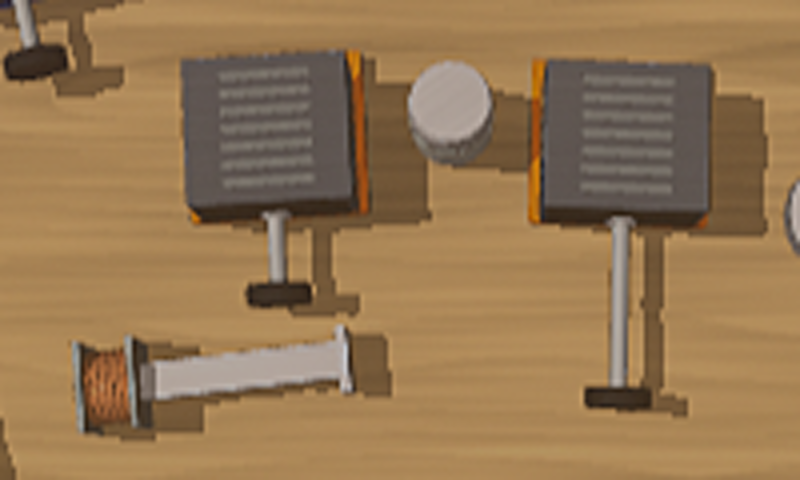

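View pics/c2.png

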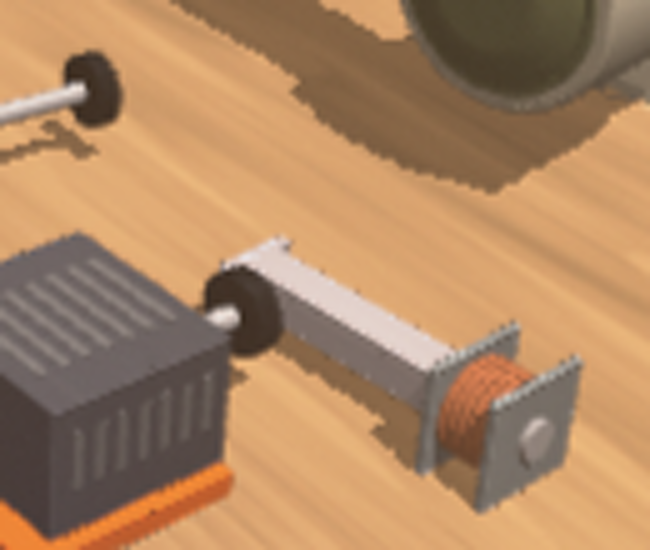

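Crop c1 shows the coil at (105,385) and the bar top running from (152,381) to (338,360), with the foot at (347,360). Knob_b is at (279,294), and knob_a is out at (618,398). Crop c2 confirms the bare pole ahead of knob_b, with its coil to the lower right. I'm choosing the black, orange-based pair.

```bash
python3 - <<'E'
from h import *
np.set_printoptions(precision=1,suppress=True)
def T(u,v): return (170+(v+.5)/4-.5,200+(u+.5)/4-.5)
def S(u,v): return (160+(v+.5)/5-.5,330+(u+.5)/5-.5)
def show(n,z,*p): print(n,*[at_z("top",T(*q),z)[:2] for q in p])
show("bar edges foot near/far, coil",42,(338,344),(338,377),(152,364),(152,398))
show("foot top",42,(352,326),(352,390)); show("coil outer top",60,(78,342),(82,432)); show("coil inner",60,(130,336),(150,425))
show("knobb",67,(247,283),(312,283),(247,305),(312,305)); show("knoba",67,(585,387),(652,387),(585,409),(652,409))
show("supb top",85,(181,60),(346,50),(186,209),(354,205)); show("supa top",85,(543,60),(712,64),(541,210),(708,213))
for n,a,b in(("knobb top-back",(279,283),(225,268)),("bar foot end top",(338,344),(250,262))): print(n,*tri(ray("top",T(*a)),ray("scene",S(*b))))
# coil outer plate top corners in scene & top
for n,a,b in(("coil outer top far/-x",(82,432),(580,358)),("coil outer top +x",(78,342),(490,408)),("coil inner -x",(150,425),(518,326)),("coil inner +x",(130,336),(432,372))): print(n,*tri(ray("top",T(*a)),ray("scene",S(*b))))
from scipy.spatial.transform import Rotation as R
st=state();print(st["time_s"],st["position"],R.from_quat(st["ee_rot"]).as_matrix(),st["ft_force"])
E
```

```text
bar edges foot near/far, coil [475.9  83.1] [453.9  82.9] [463.4 207.4] [440.9 206.8]
foot top [487.8  73.8] [445.2  73.5]
coil outer top [477.  253.5] [418.2 248.9]
coil inner [480.7 219.3] [422.4 204.5]
knobb [514.5 141.6] [514.2  98.7] [499.9 141.4] [499.6  98.6]
knoba [444.6 -80.4] [ 444.3 -124.2] [430.4 -80.1] [ 430.  -123.9]
supb top [661.8 185.8] [667.9  75.9] [561.4 180.2] [563.3  70.1]
supa top [660.1 -55.4] [ 656.6 -167.9] [559.1 -52.6] [ 556.3 -162.1]
knobb top-back [515.1 119.2  69.9] 2.9934679575028644
bar foot end top [474.3  84.6  41.1] 4.2655654446810125
coil outer top far/-x [417.5 249.9  59.2] 2.1197179108088915
coil outer top +x [476.7 254.5  57.5] 1.4025215996032931
coil inner -x [419.4 209.   54.1] 9.293451719680894
coil inner +x [480.  220.6  57.6] 2.5672887609764117
1.4 [ 208.  -509.1  238.7] [[ 0.9  0.4 -0. ]
 [ 0.4 -0.9  0. ]
 [ 0.  -0.  -1. ]] [-0.6  1.   0.3]
```

```bash
cat >> h.py <<'E'
from scipy.spatial.transform import Rotation as R
def to(p,yaw,st=None):
    st=st or state();M=R.from_quat(st["ee_rot"]).as_matrix()
    y,=[np.deg2rad(yaw)];G=np.array([[np.cos(y),np.sin(y),0],[np.sin(y),-np.cos(y),0],[0,0,-1]])
    print("t %.2f"%st["time_s"],"pos",np.round(st["position"],1),"q",np.round(st["q"],2),"F",np.round(st["ft_force"],1),"M",np.round(st["torque"],2),"w",st["grip_width"],st["finger_force"])
    print("shift m",np.round(M.T@(np.array(p)-st["position"])/1000,4),"turn",np.round(R.from_matrix(M.T@G).as_rotvec(degrees=True),2))
E
python3 -c "
from h import *
to((455,188,130),96.1)"
```

```text
t 1.40 pos [ 208.  -509.1  238.7] q [-1.4   0.38  1.3  -0.    1.46 -0.22] F [-0.6  1.   0.3] M [ 0.05  0.02 -0.01] w 87.98608372904616 0.0
shift m [ 0.4923 -0.5519  0.1088] turn [ -0.    -0.   -73.88]
```

>>> send_rows(commands=[0.0328,-0.0368,0,0,0,0,0,0.0656,-0.0736,0,0,0,0,0,0.0985,-0.1104,0,0,0,0,0,0.1313,-0.1472,0,0,0,0,0,0.1641,-0.184,0,0,0,0,0])

```text
time_s: 1.9
position: [290.5, -274.9, 238.8]
ee_rot: [0.981, 0.192, 0.0, 0.0]
ft_force: [1.0, 0.3, 0.6]
grip_width: 88.2
finger_force: 0.0
```

>>> send_rows(commands=[0.0328,-0.0368,0,0,0,0,0,0.0656,-0.0736,0,0,0,0,0,0.0985,-0.1104,0,0,0,0,0,0.1313,-0.1472,0,0,0,0,0,0.1641,-0.184,0,0,0,0,0])

```text
time_s: 2.4
position: [372.9, -42.4, 239.1]
ee_rot: [0.981, 0.192, 0.0, 0.0]
ft_force: [0.4, -0.5, -0.6]
grip_width: 88.2
finger_force: 0.0
```

>>> send_rows(commands=[0.0328,-0.0368,0,0,0,0,0,0.0656,-0.0736,0,0,0,0,0,0.0985,-0.1104,0,0,0,0,0,0.1313,-0.1472,0,0,0,0,0,0.1641,-0.184,0,0,0,0,0])

```text
time_s: 2.9
position: [455.2, 190.3, 238.9]
ee_rot: [0.981, 0.193, 0.0, 0.0]
ft_force: [0.3, -0.7, -1.2]
grip_width: 88.2
finger_force: 0.0
```

>>> send_rows(commands=[0,0,0.011,0,0,-7.39,0,0,0,0.022,0,0,-14.78,0,0,0,0.033,0,0,-22.16,0,0,0,0.044,0,0,-29.55,0,0,0,0.054,0,0,-36.94,0])

```text
time_s: 3.4
position: [454.9, 188.1, 184.3]
ee_rot: [0.868, 0.496, -0.0, -0.0]
ft_force: [1.0, 0.7, 0.1]
grip_width: 88.1
finger_force: 0.0
```

>>> send_rows(commands=[0,0,0.011,0,0,-7.39,0,0,0,0.022,0,0,-14.78,0,0,0,0.033,0,0,-22.16,0,0,0,0.044,0,0,-29.55,0,0,0,0.054,0,0,-36.94,0])

```text
time_s: 3.9
position: [455.0, 188.0, 130.3]
ee_rot: [0.667, 0.745, -0.0, -0.0]
ft_force: [-0.3, -0.2, -0.2]
grip_width: 88.2
finger_force: 0.0
```

```bash
python3 - <<'E'
from h import *
s=snapshot("scene");t=snapshot("top")
b=cv2.resize(s[100:270,300:500],None,fx=3.5,fy=3.5,interpolation=cv2.INTER_CUBIC)
cv2.imwrite("pics/c3.png",b)
to((455,188,21),96.1)
E
```

```text
t 4.00 pos [454.5 187.9 129.8] q [ 0.15  0.4   1.63 -0.    1.12  0.04] F [ 0.1  0.1 -0.2] M [-0.01 -0.05 -0.04] w 88.15859302829949 0.0
shift m [0.     0.0008 0.1088] turn [-0.13  0.01  0.06]
```

View pics/c3.png

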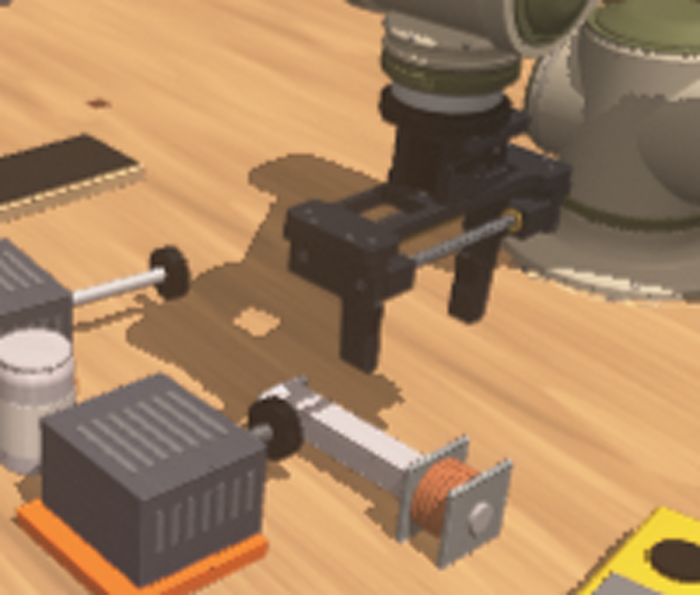

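Crop c3 shows the open gripper above the bare bar, with fingertips at about (362,365) and (468,318). The pole's coil is at (455,500), and nothing is in the way. I'll descend and grip.

>>> send_rows(commands=[0,0,0.03,0,0,0,0.2,0,0,0.06,0,0,0,0.2,0,0,0.08,0,0,0,0.2,0,0,0.095,0,0,0,0.2,0,0,0.1085,0,0,0,0.2], force=40)

```text
time_s: 4.5
position: [455.3, 188.1, 21.9]
ee_rot: [0.67, 0.742, 0.0, 0.0]
ft_force: [0.2, -0.1, -0.1]
grip_width: 70.6
finger_force: 0.0
```

>>> send_rows(commands=[0,0,0,0,0,0,0.5,0,0,0,0,0,0,0.6,0,0,0,0,0,0,0.8,0,0,0,0,0,0,0.9,0,0,0,0,0,0,0.9], force=40)

```text
time_s: 5.0
position: [455.2, 188.1, 22.8]
ee_rot: [0.669, 0.744, 0.0, 0.0]
ft_force: [-0.0, -0.3, 0.1]
grip_width: 32.4
finger_force: 0.0
```

>>> send_rows(commands=[0,0,0,0,0,0,0.9,0,0,0,0,0,0,0.9,0,0,0,0,0,0,0.9], force=45)

```text
time_s: 5.3
position: [454.6, 188.0, 22.5]
ee_rot: [0.668, 0.744, -0.0, -0.0]
ft_force: [-2.8, -0.6, 5.7]
grip_width: 23.6
finger_force: 45.0
```

>>> send_rows(commands=[0,0,0,0,0,0,0.9,0,0,-0.004,0,0,0,0.9,0,0,-0.012,0,0,0,0.9,0,0,-0.02,0,0,0,0.9,0,0,-0.02,0,0,0,0.9])

```text
time_s: 5.8
position: [455.6, 188.2, 43.4]
ee_rot: [0.668, 0.744, 0.001, 0.001]
ft_force: [0.5, 0.4, -5.6]
grip_width: 23.6
finger_force: 45.0
```

```bash
python3 - <<'E'
from h import *
s=snapshot("scene")
b=cv2.resize(s[140:270,340:470],None,fx=4.5,fy=4.5,interpolation=cv2.INTER_CUBIC)
cv2.imwrite("pics/c4.png",b)
for i in range(3): to((455,188,130),96.1);snapshot("scene")
E
```

```text
t 5.85 pos [455.3 188.1  42.8] q [0.15 0.53 1.72 0.   0.89 0.04] F [-0.1  0.8 -5.3] M [-0.05 -0.11 -0.02] w 23.390211069663742 44.99903460033238
shift m [-0.     -0.0002 -0.0872] turn [ 0.08 -0.   -0.  ]
t 5.90 pos [455.1 188.   42.5] q [0.15 0.53 1.73 0.   0.89 0.04] F [-0.5 -0.6 -5.9] M [-0.08 -0.06  0.04] w 23.88904156620419 44.99918485991657
shift m [-0.     -0.     -0.0875] turn [ 0.03 -0.   -0.  ]
t 5.95 pos [454.9 188.   42.2] q [ 0.15  0.53  1.73 -0.    0.89  0.04] F [ 0.8  0.3 -5.5] M [-0.04 -0.12 -0.01] w 23.63323454130772 44.99908855184913
shift m [-0.      0.0001 -0.0878] turn [-0.  0.  0.]
```

View pics/c4.png

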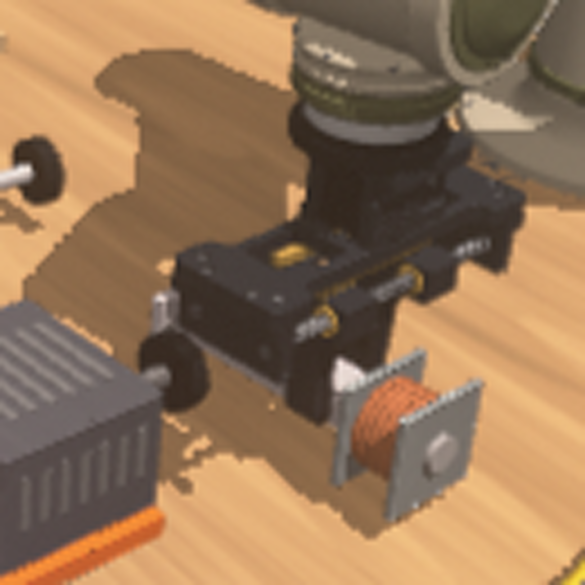

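Crop c4 shows the pole lifted and held level, with the coil at (410,450) and the foot at (160,315). It clears knob_b at (175,370). The wrist force gives a weight of about 5.6 N and only a small moment. Next I'll lift and carry it.

>>> send_rows(commands=[0,0,-0.02,0,0,0,0.9,0,0,-0.045,0,0,0,0.9,0,0,-0.07,0,0,0,0.9,0,0,-0.09,0,0,0,0.9,0,0,-0.1,0,0,0,0.9])

```text
time_s: 6.5
position: [455.3, 188.1, 143.5]
ee_rot: [0.668, 0.744, 0.001, 0.001]
ft_force: [0.1, -0.6, -5.0]
grip_width: 23.6
finger_force: 45.0
```

>>> send_rows(commands=[-0.02,-0.0029,0,0,0,0,0.9,-0.06,-0.0088,0,0,0,0,0.9,-0.1,-0.0146,0,0,0,0,0.9,-0.14,-0.0205,0,0,0,0,0.9,-0.18,-0.0262,0,0,0,0,0.9])

```text
time_s: 7.0
position: [447.4, 4.9, 141.6]
ee_rot: [0.668, 0.744, -0.0, -0.001]
ft_force: [1.2, 0.0, -5.4]
grip_width: 23.4
finger_force: 45.0
```

>>> send_rows(commands=[-0.042,-0.0061,0,0,0,0,0.9,-0.084,-0.0122,0,0,0,0,0.9,-0.126,-0.0183,0,0,0,0,0.9,-0.168,-0.0245,0,0,0,0,0.9,-0.21,-0.0306,0,0,0,0,0.9])

```text
time_s: 7.5
position: [439.2, -207.4, 141.5]
ee_rot: [0.669, 0.744, 0.0, -0.001]
ft_force: [0.1, 1.0, -4.5]
grip_width: 23.5
finger_force: 45.0
```

>>> send_rows(commands=[-0.042,-0.0061,0,0,0,0,0.9,-0.084,-0.0122,0,0,0,0,0.9,-0.126,-0.0183,0,0,0,0,0.9,-0.16,-0.0235,0,0,0,0,0.9,-0.178,-0.026,0,0,0,0,0.9])

```text
time_s: 8.0
position: [432.2, -388.2, 140.9]
ee_rot: [0.669, 0.743, -0.0, -0.001]
ft_force: [0.6, 0.7, -6.3]
grip_width: 23.7
finger_force: 45.0
```

>>> send_rows(commands=[0,0,0,0,0,3.5,0.9,0,0,0,0,0,10.5,0.9,0,0,0,0,0,17.5,0.9,0,0,0,0,0,24.5,0.9,0,0,0,0,0,31.5,0.9])

```text
time_s: 8.5
position: [432.7, -385.2, 141.0]
ee_rot: [0.847, 0.532, -0.0, -0.001]
ft_force: [0.1, -0.5, -5.8]
grip_width: 23.7
finger_force: 45.0
```

>>> send_rows(commands=[0,0,0,0,0,7,0.9,0,0,0,0,0,14,0.9,0,0,0,0,0,21,0.9,0,0,0,0,0,28,0.9,0,0,0,0,0,35,0.9])

```text
time_s: 9.0
position: [432.7, -385.2, 141.0]
ee_rot: [0.967, 0.253, -0.0, -0.001]
ft_force: [0.2, -0.1, -5.2]
grip_width: 23.8
finger_force: 45.0
```

>>> send_rows(commands=[0,0,0,0,0,7,0.9,0,0,0,0,0,14,0.9,0,0,0,0,0,20,0.9,0,0,0,0,0,24.5,0.9,0,0,0,0,0,26,0.9])

```text
time_s: 9.5
position: [432.7, -385.2, 141.2]
ee_rot: [1.0, 0.031, -0.001, -0.001]
ft_force: [-0.5, 0.0, -5.7]
grip_width: 23.7
finger_force: 45.0
```

```bash
python3 - <<'E'
from h import *
np.set_printoptions(precision=1,suppress=True)
s=snapshot("scene");t=snapshot("top")
a=cv2.resize(s[60:220,220:400],None,fx=3,fy=3,interpolation=cv2.INTER_CUBIC)
b=cv2.resize(t[190:370,380:560],None,fx=3,fy=3,interpolation=cv2.INTER_CUBIC)[:480]
w=np.hstack([a[:,:400],b[:,:400]]);cv2.imwrite("pics/c5.png",w)
to((433,-386,60),3.4)
for d in pinpoint("scene","pole_mid")[:2]: print(d,at_z("scene",d["at"],150))
E
```

```text
t 9.60 pos [ 432.8 -385.3  141.5] q [-0.9  0.5  1.4 -0.   1.3  0.6] F [-0.5 -0.2 -5.8] M [0.  0.1 0. ] w 23.62238223948088 44.99939141795039
shift m [0.  0.  0.1] turn [-0.1  0.1  0.2]
{'at': [117.1, 300.5], 'p': 0.75} [ 445.3 -358.6  150. ]
```

View pics/c5.png

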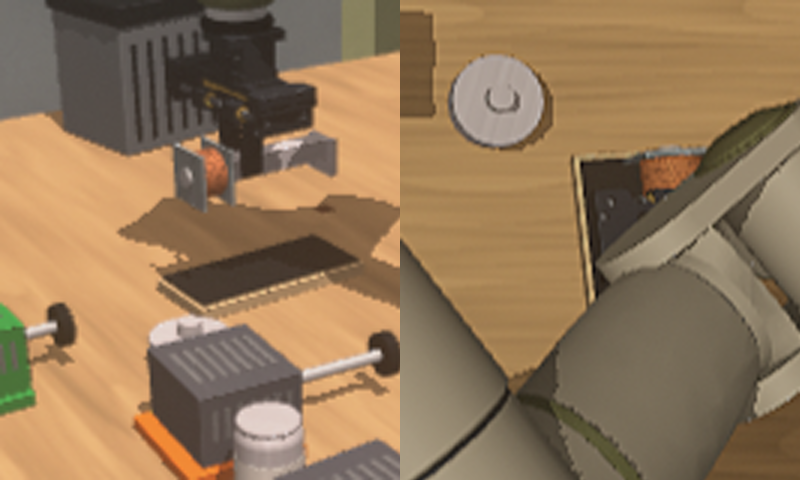

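Crop c5: on the left, the pole hangs level above the rest, coil end away from the robot at (205,172). On the right, the board corner is at (578,155), with the coil over it. I'll lower most of the way and check the board's corners.

>>> send_rows(commands=[0,0,0.02,0,0,0,0.9,0,0,0.045,0,0,0,0.9,0,0,0.065,0,0,0,0.9,0,0,0.08,0,0,0,0.9,0,0,0.085,0,0,0,0.9])

```text
time_s: 10.15
position: [432.5, -384.9, 55.6]
ee_rot: [0.999, 0.032, -0.001, -0.001]
ft_force: [-0.7, -0.4, -5.2]
grip_width: 23.3
finger_force: 45.0
```

```bash
python3 - <<'E'
from h import *
np.set_printoptions(precision=1,suppress=True)
S=lambda u,v:(60+(v+.5)/3-.5,220+(u+.5)/3-.5)
c=np.array([at_z("scene",S(*q),20) for q in((160,273),(207,303),(359,258),(312,236))]);print(c,c.mean(0))
s=snapshot("scene")
a=cv2.resize(s[80:180,250:370],None,fx=5,fy=5,interpolation=cv2.INTER_CUBIC);cv2.imwrite("pics/c6.png",a)
to((433,-386,42.3),3.4)
E
```

```text
[[ 512.2 -437.9   20. ]
 [ 504.4 -339.5   20. ]
 [ 297.8 -352.1   20. ]
 [ 308.5 -437.4   20. ]] [ 405.7 -391.7   20. ]
t 10.20 pos [ 432.6 -385.1   55.8] q [-0.9  0.6  1.5 -0.   1.1  0.6] F [-0.3  0.2 -5.4] M [ 0.1  0.  -0. ] w 23.64144305576039 44.99902429059148
shift m [0. 0. 0.] turn [-0.1  0.1  0.3]
```

View pics/c6.png

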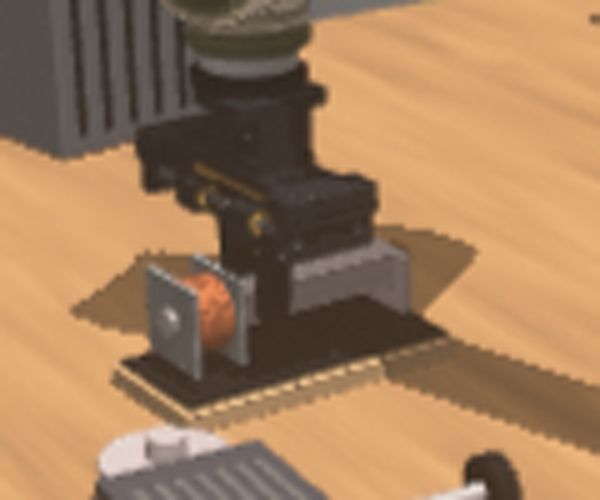

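Crop c6 shows the pole level just above the board and lengthwise on it, with the coil at (200,315) and the foot at (400,280). The two views average to a board centre of about (407,-389), so I'll shift 3 mm and set it down slowly.

>>> send_rows(commands=[0,0.003,0.004,0,0,0,0.9,0,0.003,0.008,0,0,0,0.9,0,0.003,0.0105,0,0,0,0.9,0,0.003,0.012,0,0,0,0.9,0,0.003,0.0125,0,0,0,0.9])

```text
time_s: 10.7
position: [433.2, -388.6, 44.8]
ee_rot: [1.0, 0.031, 0.0, 0.0]
ft_force: [0.6, 0.3, -5.4]
grip_width: 23.4
finger_force: 45.0
```

>>> send_rows(commands=[0,0,0.0005,0,0,0,0.9,0,0,0.001,0,0,0,0.9])

```text
time_s: 10.9
position: [433.2, -388.6, 43.9]
ee_rot: [1.0, 0.031, 0.0, 0.0]
ft_force: [-0.0, 0.2, -5.7]
grip_width: 23.6
finger_force: 45.0
```

>>> send_rows(commands=[0,0,0.0006,0,0,0,0.9,0,0,0.0012,0,0,0,0.9,0,0,0.0012,0,0,0,0.9])

```text
time_s: 11.2
position: [433.2, -388.6, 42.6]
ee_rot: [1.0, 0.031, 0.0, 0.0]
ft_force: [0.3, -0.3, -6.1]
grip_width: 23.7
finger_force: 45.0
```

>>> send_rows(commands=[0,0,0.0004,0,0,0,0.9,0,0,0.0008,0,0,0,0.9,0,0,0.0008,0,0,0,0.9])

```text
time_s: 11.5
position: [433.3, -388.6, 42.5]
ee_rot: [1.0, 0.031, 0.0, 0.0]
ft_force: [-3.4, 2.2, 5.2]
grip_width: 23.2
finger_force: 45.0
```

It's touching down: the weight is off the wrist and it presses about 5 N. Now I'll release and rise.

>>> send_rows(commands=[0,0,0,0,0,0,0.7,0,0,0,0,0,0,0.6,0,0,0,0,0,0,0.5,0,0,0,0,0,0,0.4,0,0,0,0,0,0,0.3])

```text
time_s: 12.0
position: [433.2, -388.6, 41.7]
ee_rot: [1.0, 0.031, 0.0, 0.0]
ft_force: [0.3, -0.8, -0.1]
grip_width: 56.3
finger_force: 0.0
```

>>> send_rows(commands=[0,0,-0.01,0,0,0,0.2,0,0,-0.03,0,0,0,0.2,0,0,-0.06,0,0,0,0.2,0,0,-0.095,0,0,0,0.2,0,0,-0.13,0,0,0,0.2])

```text
time_s: 12.5
position: [433.1, -388.4, 173.8]
ee_rot: [1.0, 0.031, 0.0, 0.0]
ft_force: [0.0, -0.9, -0.2]
grip_width: 70.6
finger_force: 0.0
```

```bash
python3 - <<'E'
from h import *
s=snapshot("scene")
a=cv2.resize(s[80:180,250:370],None,fx=5,fy=5,interpolation=cv2.INTER_CUBIC);cv2.imwrite("pics/c7.png",a)
to((408,-101,160),85)
E
```

```text
t 12.55 pos [ 434.4 -390.   179.9] q [-0.93  0.48  1.31  0.    1.34  0.57] F [ 0.6 -0.8  4.8] M [-0.02 -0.03  0.02] w 70.63883550145425 0.0
shift m [-0.0083 -0.2903  0.0173] turn [  0.63   0.09 -81.39]
```

View pics/c7.png

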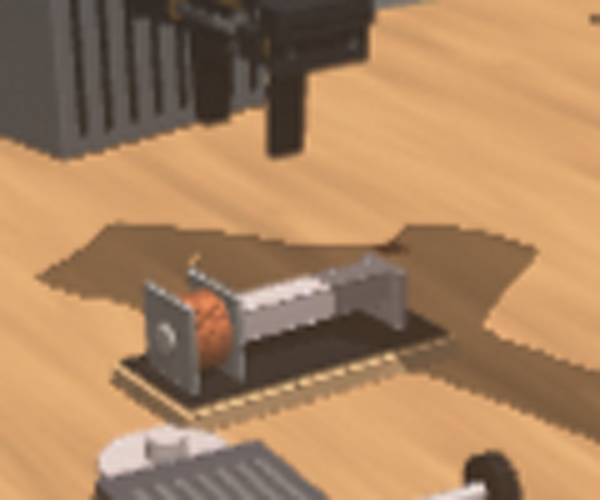

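Crop c7 shows the pole resting lengthwise on the board, coil at (195,330) and foot at (390,290), with the gripper clear. Next is rod_a: shut the fingers and go in front of knob_a.

>>> send_rows(commands=[-0.002,-0.04,0,0,0,0,0.5,-0.004,-0.085,0,0,0,0,0.8,-0.007,-0.13,0,0,0,0,1,-0.009,-0.175,0,0,0,0,1,-0.011,-0.22,0,0,0,0,1], force=20)

```text
time_s: 13.05
position: [407.9, -168.0, 172.3]
ee_rot: [1.0, 0.031, 0.0, 0.0]
ft_force: [0.2, -0.1, -0.1]
grip_width: 32.3
finger_force: 0.0
```

>>> send_rows(commands=[-0.002,-0.04,0,0,0,3,1,-0.004,-0.069,0.02,0,0,6,1,-0.004,-0.069,0.06,0,0,6,1,-0.004,-0.069,0.1,0,0,6,1,-0.004,-0.069,0.12,0,0,6,1])

```text
time_s: 13.55
position: [399.3, -100.4, 50.1]
ee_rot: [1.0, -0.021, -0.001, -0.0]
ft_force: [-0.2, -0.3, -0.0]
grip_width: 0.4
finger_force: 0.0
```

```bash
python3 - <<'E'
from h import *
to((408,-101,33),-2.4)
E
```

```text
t 13.55 pos [ 399.3 -100.4   50.1] q [-0.54  0.42  1.93  0.    0.79  1.08] F [-0.2 -0.3 -0. ] M [ 0.03 -0.01  0.03] w 0.35389853028979207 0.0
shift m [0.0087 0.0003 0.0171] turn [-0.05  0.1   0.03]
```

>>> send_rows(commands=[0,0,0.012,0,0,0,1,0,0,0.018,0,0,0,1,0.008,0,0.018,0,0,0,1,0.014,0,0.018,0,0,0,1,0.017,0,0.018,0,0,0,1])

```text
time_s: 14.05
position: [418.4, -102.1, 34.5]
ee_rot: [1.0, -0.021, 0.001, 0.001]
ft_force: [-0.2, 0.9, 0.1]
grip_width: 0.3
finger_force: 0.0
```

>>> send_rows(commands=[0.002,0,0,0,0,0,1,0.004,0,0,0,0,0,1,0.006,0,0,0,0,0,1])

```text
time_s: 14.35
position: [421.0, -101.6, 33.8]
ee_rot: [1.0, -0.02, -0.003, -0.0]
ft_force: [-13.7, -3.6, 9.2]
grip_width: 0.4
finger_force: 6.9
```

>>> send_rows(commands=[0.003,0,0,0,0,0,1,0.006,0,0,0,0,0,1,0.009,0,0,0,0,0,1])

```text
time_s: 14.65
position: [430.4, -102.1, 33.9]
ee_rot: [1.0, -0.021, -0.002, -0.0]
ft_force: [-4.3, -0.7, 2.5]
grip_width: 0.5
finger_force: 2.6
```

>>> send_rows(commands=[0.0025,0,0,0,0,0,1,0.005,0,0,0,0,0,1,0.005,0,0,0,0,0,1])

```text
time_s: 14.95
position: [437.7, -102.8, 33.9]
ee_rot: [1.0, -0.021, 0.001, 0.0]
ft_force: [-0.4, -1.0, -0.3]
grip_width: 0.3
finger_force: 0.0
```

The push force has dropped to zero, so the rod slid to its click. I'll back off, rise and check it, then head for knob_b.

>>> send_rows(commands=[-0.015,0,0,0,0,0,1,-0.032,0,-0.01,0,0,0,0.9,-0.032,0,-0.05,0,0,0,0.7,-0.032,0,-0.09,0,0,0,0.7,-0.032,0,-0.116,0,0,0,0.7])

```text
time_s: 15.45
position: [405.6, -101.5, 152.3]
ee_rot: [1.0, -0.021, 0.002, 0.001]
ft_force: [0.2, 0.0, -0.2]
grip_width: 26.3
finger_force: 0.0
```

>>> send_rows(commands=[0.022,-0.042,0,0,0,-1,0.7,0.044,-0.085,0,0,0,-2,0.7,0.066,-0.128,0,0,0,-3,0.7,0.089,-0.171,0,0,0,-4.5,0.7,0.108,-0.208,0,0,0,-5.9,0.7])

```text
time_s: 15.95
position: [522.7, 104.4, 149.8]
ee_rot: [1.0, 0.031, 0.0, -0.0]
ft_force: [0.9, -0.1, 0.0]
grip_width: 26.4
finger_force: 0.0
```

>>> send_rows(commands=[0.009,-0.02,0,0,0,0,0.7,0.009,-0.02,0,0,0,0,0.7])

```text
time_s: 16.15
position: [530.0, 124.8, 149.4]
ee_rot: [0.999, 0.032, 0.0, -0.0]
ft_force: [0.7, -1.7, -0.3]
grip_width: 26.3
finger_force: 0.0
```

```bash
python3 - <<'E'
from h import *
np.set_printoptions(precision=1,suppress=True)
s=snapshot("scene");t=snapshot("top")
a=cv2.resize(s[130:280,300:440],None,fx=4,fy=4,interpolation=cv2.INTER_CUBIC)[:560,:400]
b=cv2.resize(t[170:290,200:400],None,fx=2,fy=2,interpolation=cv2.INTER_CUBIC);b=cv2.copyMakeBorder(b,0,320,0,0,cv2.BORDER_CONSTANT)
cv2.imwrite("pics/c8.png",np.hstack([a,b]))
K=[[d["at"] for d in pinpoint(c,"knob_a")] for c in("top","scene")]
for x in K[0]:
    for y in K[1]:
        p,e=tri(ray("top",x),ray("scene",y))
        if e<15 and 20<p[2]<70: print(x,y,p,e)
to((533,121.5,32),3.5)
E
```

```text
[182.4, 434.1] [168.5, 240.0] [ 674.7 -330.3   41.1] 0.5663432744607915
[255.3, 353.5] [179.0, 336.7] [ 475.2 -102.7   50.6] 1.4472663276822757
[239.8, 264.5] [224.0, 379.8] [516.4 136.8  49.9] 4.137638978429798
[183.9, 207.1] [286.4, 366.8] [672.4 294.5  52.5] 0.05075346444495855
t 16.35 pos [529.1 121.5 149.8] q [ 0.   0.5  1.5 -0.   1.2  1.5] F [ 0.5 -0.4 -0.3] M [ 0. -0. -0.] w 26.461593236529637 0.0
shift m [0.  0.  0.1] turn [ 0.   0.  -0.1]
```

View pics/c8.png

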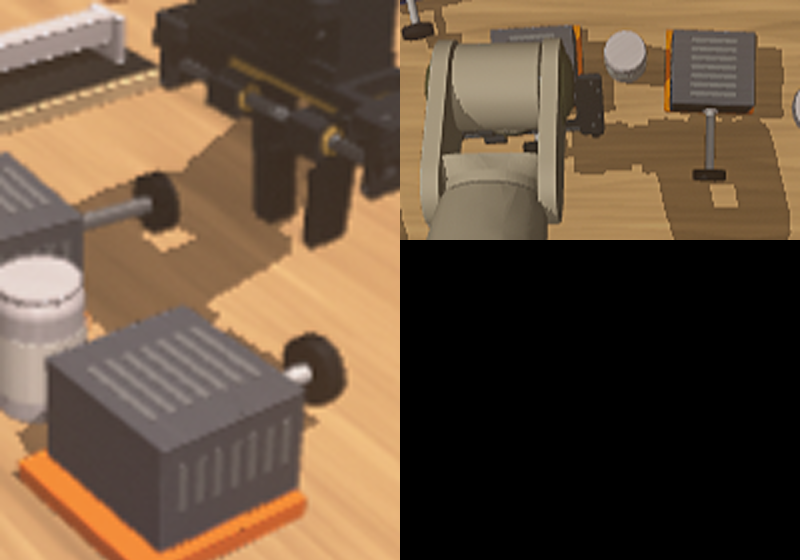

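Crop c8: knob_a at right (709,175) has moved in by about 32 mm (12 px), to its middle. Knob_b at left (315,370) still stands in, with its stub rod visible at (298,374). I'll check rod_b's lateral position in both views before hooking it.

```bash
python3 - <<'E'
from h import *
np.set_printoptions(precision=1,suppress=True)
T=lambda u,v:(170+(v+.5)/4-.5,200+(u+.5)/4-.5)
S=lambda u,v:(130+(v+.5)/4-.5,300+(u+.5)/4-.5)
for v,u in((225,(268,287)),(250,(270,286)),(275,(271,286))):
    print("rod top",[at_z("top",T(x,v),45) for x in u])
for q in((308,374),(290,377)): print("rod scene",at_z("scene",S(*q),45))
print("knob silh scene l/r", at_z("scene",S(283,370),45),at_z("scene",S(346,370),45))
print("knob_a now",at_z("top",(170+175/2-.25,200+309/2-.25),67))
to((534,121.5,32),3.5)
E
```

```text
rod top [array([556.3, 130.8,  45. ]), array([556.2, 117.9,  45. ])]
rod top [array([539.2, 129.2,  45. ]), array([539.2, 118.4,  45. ])]
rod top [array([522.3, 128.3,  45. ]), array([522.2, 118.2,  45. ])]
rod scene [514.  125.7  45. ]
rod scene [525.1 122.5  45. ]
knob silh scene l/r [524.  114.3  45. ] [492.1 134.4  45. ]
knob_a now [ 468.2 -102.9   67. ]
t 16.35 pos [529.1 121.5 149.8] q [ 0.   0.5  1.5 -0.   1.2  1.5] F [ 0.5 -0.4 -0.3] M [ 0. -0. -0.] w 26.461593236529637 0.0
shift m [0.  0.  0.1] turn [ 0.   0.  -0.1]
```

>>> send_rows(commands=[0.005,-0.0015,0.02,0,0,0,0.66,0.005,-0.0015,0.05,0,0,0,0.66,0.005,-0.0015,0.07,0,0,0,0.66,0.005,-0.0015,0.078,0,0,0,0.66,0.005,-0.0015,0.086,0,0,0,0.66])

```text
time_s: 16.85
position: [534.5, 123.6, 63.8]
ee_rot: [1.0, 0.03, 0.0, 0.0]
ft_force: [0.4, 0.3, 0.1]
grip_width: 30.0
finger_force: 0.0
```

>>> send_rows(commands=[0,0,0.006,0,0,0,0.66,0,0,0.012,0,0,0,0.66,0,0,0.018,0,0,0,0.66])

```text
time_s: 17.15
position: [534.6, 124.3, 45.9]
ee_rot: [1.0, 0.031, 0.001, 0.0]
ft_force: [-0.2, -0.8, -0.3]
grip_width: 29.9
finger_force: 0.0
```

>>> send_rows(commands=[0,0,0.006,0,0,0,0.66,0,0,0.012,0,0,0,0.66,0,0,0.012,0,0,0,0.66])

```text
time_s: 17.45
position: [534.0, 124.3, 33.0]
ee_rot: [1.0, 0.031, -0.001, -0.0]
ft_force: [0.8, 0.0, -0.6]
grip_width: 30.1
finger_force: 0.0
```

>>> send_rows(commands=[-0.005,0,0,0,0,0,0.66,-0.008,0,0,0,0,0,0.66,-0.01,0,0,0,0,0,0.66])

```text
time_s: 17.75
position: [524.4, 123.7, 34.1]
ee_rot: [1.0, 0.03, 0.001, -0.0]
ft_force: [7.2, 0.4, -3.0]
grip_width: 30.1
finger_force: 3.4
```

>>> send_rows(commands=[-0.002,0,0,0,0,0,0.66,-0.004,0,0,0,0,0,0.66])

```text
time_s: 17.95
position: [523.3, 123.7, 34.3]
ee_rot: [1.0, 0.03, 0.004, -0.0]
ft_force: [13.4, 4.0, -8.9]
grip_width: 29.8
finger_force: 6.9
```

>>> send_rows(commands=[-0.003,0,0,0,0,0,0.66,-0.006,0,0,0,0,0,0.66,-0.009,0,0,0,0,0,0.66])

```text
time_s: 18.25
position: [513.4, 123.1, 34.1]
ee_rot: [1.0, 0.03, 0.003, -0.0]
ft_force: [4.8, 2.0, -3.0]
grip_width: 30.2
finger_force: 2.4
```

>>> send_rows(commands=[-0.002,0,0,0,0,0,0.66,-0.003,0,0,0,0,0,0.66,-0.003,0,0,0,0,0,0.66])

```text
time_s: 18.55
position: [508.0, 122.7, 33.8]
ee_rot: [1.0, 0.031, -0.0, 0.0]
ft_force: [-0.1, -0.8, -0.7]
grip_width: 29.9
finger_force: 0.0
```

The pull force fell to zero, so rod_b slid to its click. I'll rise straight up and move aside to verify.

>>> send_rows(commands=[0.003,0,-0.01,0,0,0,0.66,0.003,0,-0.035,0,0,0,0.66,0.003,0,-0.075,0,0,0,0.66,0.003,0,-0.115,0,0,0,0.66,0.003,0,-0.155,0,0,0,0.66])

```text
time_s: 19.05
position: [511.2, 122.9, 191.2]
ee_rot: [1.0, 0.031, 0.0, 0.0]
ft_force: [1.0, 0.1, 0.3]
grip_width: 30.0
finger_force: 0.0
```

>>> send_rows(commands=[-0.01,-0.04,0,0,0,0,0.66,-0.02,-0.085,0,0,0,0,0.66,-0.03,-0.13,0,0,0,0,0.66,-0.045,-0.17,0,0,0,0,0.66,-0.05,-0.2,0,0,0,0,0.66])

```text
time_s: 19.55
position: [447.7, 321.6, 189.7]
ee_rot: [1.0, 0.031, 0.0, -0.0]
ft_force: [1.4, -0.8, 1.1]
grip_width: 30.0
finger_force: 0.0
```

>>> send_rows(commands=[0,0,0,0,0,0,0.66,0,0,0,0,0,0,0.66])

```text
time_s: 19.75
position: [449.2, 319.6, 189.2]
ee_rot: [1.0, 0.031, 0.0, 0.0]
ft_force: [0.2, -0.2, -0.4]
grip_width: 29.7
finger_force: 0.0
```

```bash
python3 - <<'E'
from h import *
t=snapshot("top")
cv2.imwrite("pics/c9.png",cv2.resize(t[150:340,230:500],None,fx=2.9,fy=2.9,interpolation=cv2.INTER_CUBIC))
to((534,121.5,32),3.5)
E
```

```text
t 19.80 pos [449.5 319.  189.1] q [ 0.4   0.42  1.38 -0.    1.34  1.91] F [ 1.  -0.4  0.4] M [0.06 0.02 0.06] w 29.831326670405904 0.0
shift m [0.0723 0.2022 0.1572] turn [ 0.01 -0.02 -0.01]
```

View pics/c9.png

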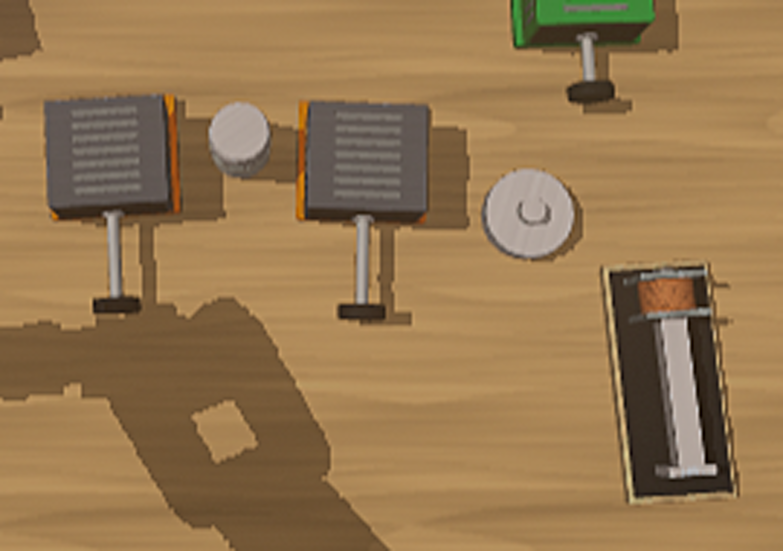

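Crop c9: both rods show equal length out, with knobs at (116,305) and (361,311). The pole lies on the board, coil at (667,293) and foot at (687,470). It looks right of centre, so I'll check how much of that is parallax.

```bash
python3 - <<'E'
from h import *
np.set_printoptions(precision=1,suppress=True)
T=lambda u,v:(150+(v+.5)/2.9-.5,230+(u+.5)/2.9-.5)
f=lambda z,*q:[at_z("top",T(*x),z)[:2] for x in q]
print("board corners z20",f(20,(609,268),(708,262),(738,494),(634,499)))
print("board corners mean",np.mean(f(20,(609,268),(708,262),(738,494),(634,499)),0))
print("bar top z62 ends",f(62,(660,322),(689,319),(677,465),(705,465)))
print("coil outer z80, foot",f(80,(640,275),(704,272)),f(62,(668,473),(716,470)))
print("knobs z67",f(67,(93,298),(139,297),(338,304),(385,304)))
for c in("top","scene"): 
    for n,z in(("pole_mid",50),("rest",0)):
        d=pinpoint(c,n);print(c,n,[(round(x["p"],2),at_z(c,x["at"],z)) for x in d[:2]])
E
```

```text
board corners z20 [array([ 511.6, -342. ]), array([ 516.6, -436.2]), array([ 302.9, -448.5]), array([ 299.2, -352.8])]
board corners mean [ 407.6 -394.9]
bar top z62 ends [array([ 457.6, -374.3]), array([ 460.1, -400.9]), array([ 330.8, -381.3]), array([ 330.7, -406.2])]
coil outer z80, foot [array([ 498.6, -353.6]), array([ 500.9, -411.4])] [array([ 324. , -372.8]), array([ 326.2, -415.7])]
knobs z67 [array([482.6, 140.2]), array([483.2,  98.5]), array([475.6, -81.9]), array([ 475.3, -124.5])]
top pole_mid [(0.82, array([ 409.7, -394.2,   50. ]))]
top rest [(0.86, array([ 405.8, -390.1,    0. ]))]
scene pole_mid [(0.95, array([ 430.6, -372.8,   50. ]))]
scene rest [(0.95, array([ 404.7, -377.7,    0. ]))]
```

```bash
python3 -c "
from station import *
print(sign_off())"
```

```text
the job is handed in; nothing more can be done
None
```

The job is handed in: the pole arm lies lengthwise on the rest board, about 5 mm from its middle. Both selector rods moved about 31–32 mm to their middle clicks, and the gripper is clear of everything.

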